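Squirt the basin, then ready the scrubbing brush over it

ROBOT

A 6-joint arm with a two-finger parallel gripper is mounted at the origin on the work surface. World frame = base frame: x ahead of the robot, y to its left, z up, the work surface at z = 0. Lengths are in m, angles in rad, forces in N, time in s.
With the tool pointing down it reaches from about 0.3 to 0.875 m from the base axis. Payload 6.4 kg.
Tool frame: the origin (TCP) lies at the very end of the fingers, on their centre line; the grasp point (between the pads) lies 19 mm behind it (ctrl.tcp_to_grasp is the distance from the TCP to the grasp point, in m); z points along the fingers, y is the direction in which the jaws open and shut (so a half turn about z gives the same grasp; the last joint's range is limited). The gripper opens to 85 mm and grips with 20 to 120 N. Pads are 22 mm wide; open, the fingers measure 114 mm over their backs; the gripper's body (76 mm by 85 mm) begins 54 mm behind the grasp point. The pads swing forward as they close: fully open they stand 13 mm farther back than shut.
Start: joints at [0.969, 0.181, 1.607, -0, 1.354, -0.206], TCP at [0.222, 0.531, 0.193] pointing down, gripper open.
Joint ranges: [-2.99, 2.99], [-0.89, 2.07], [0.3, 2.58], [-1.14, 4.28], [0, 2.63], [-3.12, 3.12]. Speed limits (rad/s): [2.57, 2.57, 3.01, 3.14, 3.14, 3.14].

INTERFACE

Orientations are given as a unit quaternion [w, x, y, z].
In Python, from bench import ctrl gives the robot as it stands. The module is installed in compiled form; this text tells all that it offers.
- The arm moves only by the tool drive_tool, never from a script. Its argument "deltas" is a list of rows, each an object with "slide": the shift along the tool's x, y, z as a fraction of full scale, a list of three; "delta_rot": the turn, a rotation vector about the tool's x, y, z as a fraction of full scale, a list of three; "hand": the opening, from 0 (shut) to 1 (fully open). In form: [{"slide": [tx, ty, tz], "delta_rot": [wx, wy, wz], "hand": hand}, ...]. A call has exactly 5 rows; each row shifts and turns the commanded pose from where the row before left it, along the tool's axes as they then stand; what a row does not reach is not made up. Full scale, the value 1, is 50 mm for a shift and 180 degrees for a turn. A row lasts 1/8 s, in which the tool goes at most 62.5 mm and 10.7 degrees, less where a joint would pass 70% of its speed; a pose out of reach is approached as far as the arm can. A call with a number of a shift or a turn outside -1 to 1 is refused whole. A call with a gripper value outside its range is refused whole. The fingers move at their own pace and stop on an object; the grip force is fixed at half the most. Time passes only in rows, so rows that do not move let the fingers close, or fill a call up. It gives the time, the measured TCP pose, the force and the opening at its end, in the units of the state.
- ctrl.get_obs(): the state, without advancing time (a new reading comes with each control period).
- ctrl.camera(name): name is "scene" or "top" or "wrist"; returns a dict with "frame" (480x640x3 uint8, red, green, blue), "mtx" (3x3 intrinsics, pixels), "R" (3x3) and "t" (3): a world point X has camera coordinates R X + t. Camera axes: x right, y down, z forward; pixel columns grow to the right and rows downward; lengths in m; the calibration is good to about 2 mm. A picture is of the moment at which its call begins. There is no depth.
- ctrl.hand_in(): hands the job in, once; it reports no verdict.
The state is a dict: "time_s": time; "q": joint angles; "dq": joint speeds; "joint_efforts": joint torques, N m; "eef_pos": TCP position; "eef_rot": TCP orientation; "wrist_force": force on the tool from outside, world axes, zero at the start; "torque": the same for the moment, N m; "opening": opening from 0.0 (shut) to 1.0 (fully open).
Only numpy, scipy, OpenCV 4.12 (cv2) and the standard library are available. Lean on these libraries where they do the work, as an engineer would, in place of code of your own. Each camera call takes 0.05 s, during which the arm holds its last target.

TASK

Get ready to scrub the wash basin: first squeeze the blue trigger of the clamped hand sprayer fully and let it spring back, then draw the orange scrubbing brush out of its leaning blue holder, turn it level with the bristles facing straight down, and hold its bristles raised clear above the middle of the basin, touching neither basin nor tap. Finish while still gripping the brush there: do not put it down or let go. Leave the other things on the top where they are.

Things in the scene. Friction and masses are not known exactly. Their poses are not given: they have to be found in the camera images.
- basin: White round ceramic basin, fixed, 300 mm across, rim 110 mm above the counter. Chrome tap on its far side (own +x): post 30 mm thick, 200 mm from the basin's centre; the flat spout comes forward to 117 mm from the centre at 162 to 185 mm height; its lever tops out at 196 mm. Origin: centre of the underside, on the counter; z up.
- sprayer: White hand sprayer clamped on its side on two chrome posts, fixed, left of the basin. Origin on the counter under the grip; own x along the level grip to the nozzle, z up, blue trigger on the +y side. Grip: round bar 26 mm thick, centre 100 mm up, x = -90 to 55 mm; nozzle head 42 mm thick, to x = 92. Posts at x = -80 and 72; grey foot plate 190 x 70 x 10 mm; free between.
- trigger (a joint): Sprung blue trigger, upright hinge beside the nozzle head (sprayer x = 55, y = 19 mm). rad: 0 = released, flared off the grip; 0.2 = fully squeezed, parallel to the grip. Takes 0.15 N m at first, 0.45 at the end (about 6.5 N at 70 mm from the hinge); springs back by itself. Lever 100 mm long, 8 thick, 18 high, level with the grip.
- squeeze_point (a point): Where to squeeze, from above, closing along the sprayer's y: sprayer x = -15, y = 5 mm, 100 mm above the counter; axes as the sprayer's. Midway between the outsides of grip and trigger once squeezed (36 mm over both); released they span about 50 mm, from sprayer y = -13 (grip) to 37 (trigger). 20 to 40 N of grip closes it fully.
- holder: Blue ceramic brush holder, fixed, on the right: foot 130 x 90 x 14 mm and a square tube leaning 45 degrees, up and toward the holder's own +x. Origin: centre of the foot's underside. The bore is 23 mm wide (y) by 19 mm and 90 mm deep; tube walls 4 mm.
- holder_mouth (a point): Centre of the holder's tube mouth, 109 mm above the counter; axes as the holder's (bore direction, outward: equal parts +x and +z).
- brush: Orange scrubbing brush, loose, 260 mm, 0.14 kg, head up in the holder (90 mm deep; pull 95 mm along its x to clear). Origin: centre of the butt end; own x along the handle to the head, z away from the bristles (in the holder: up and to the robot, 45 deg). Handle 20 (y) x 16 mm to x = 190; head x = 190-260, 38 wide, 14 thick; white bristles to z = -28. Balances at x = 110.
- brush_grip (a point): Point on the handle's centreline 142 mm from the butt, midway between the holder's mouth and the brush head: the bare stretch to grip, closing along the brush's y (20 mm wide). Axes as the brush's.
- bristle_tips (a point): Centre of the bristles' tips: brush x = 225, z = -28 mm. Axes as the brush's.
- soap_bottle: Amber soap bottle with a black cap, 60 mm across, 150 mm tall, to the right of the brush holder; origin: centre of its underside. Bystander.
- shampoo: Small red shampoo bottle with white label and cap, 48 mm across, 110 mm tall, at the far right; origin: centre of its underside. Bystander.
- cream_jar: Low white cream jar, 64 mm across, 50 mm tall, near the robot; origin: centre of its underside. Bystander.
- tumbler: Green glass tumbler standing upright, 72 mm across, 95 mm tall, near the robot on the left; origin: centre of its underside. Bystander.
- paper_roll: White paper roll standing on end, 104 mm across, 100 mm tall, on the left; origin: centre of its underside. Bystander.
- soap_dish: Round blue ceramic dish 116 mm across with a yellow bar of soap, 37 mm tall in all, near the robot on the right; origin: centre of its underside. Bystander.
Things that resemble listed ones, but are neither listed nor needed, are in the scene too. Leave any yellow look-alike of the sprayer alone. Several things look just like the holder: the one meant starts farthest to the robot's left.

How it is judged:
On the way, in this order (a step that is already met when the one before it is completed fails the run):
1. the trigger is squeezed fully (value of joint trigger above 0.15 rad), for 0.1 s.
2. the trigger is let go and has sprung back (value of joint trigger below 0.04 rad), for 0.1 s.
3. the brush is drawn out of its holder, in the fingers (distance between brush and holder_mouth above 0.03 m and height (world z) of brush above 0.11 m and contact force between the fingers and brush above 1 N), for 0.1 s.
At the end, for the whole second after the job is handed in: The brush is held still in the fingers, level with bristles down within 0.3 rad, bristle tips at least 15 mm above the basin's rim (125 mm over the counter) and their centre within 90 mm horizontally of the basin's centre; brush touches neither basin, tap nor holder; the trigger is released (angle between brush's own z axis and vertical below 0.3 rad and horizontal distance between bristle_tips and basin below 0.09 m and height (world z) of bristle_tips above 0.125 m and contact force between the fingers and brush above 1 N and contact force between brush and basin below 0.1 N and contact force between brush and holder below 0.1 N and contact force between the arm and basin below 0.5 N and linear speed of brush below 0.05 m/s and value of joint trigger below 0.04 rad); the arm keeps its last pose, push and grip.
It fails at once if a bystander is shoved more than 30 mm or knocked over (distance of any of soap_bottle, shampoo, cream_jar, tumbler, paper_roll, soap_dish from where it was at the start of the episode above 0.03 m or angle between any of soap_bottle, shampoo, cream_jar, tumbler, paper_roll, soap_dish's own z axis and vertical above 0.5 rad).
It also fails if it takes over 58 s, if anything falls off the work surface, if the arm or the gripper's body presses on something with over 40 N, if the wrist force passes 120 N, or if a joint passes its speed limit or range.

## Working session

There is one attempt and no reset: what is moved stays moved. The work goes in short steps, Python scripts to look and compute and a tool call to move; the robot and the scene stay as the last step left them, time stands still between calls to the robot, and variables do not carry over. Pictures are saved under pics/ and viewed, and the job is handed in when it is done.

Besides the shell and the picture viewer there is one more tool, called as name(argument=value, ...), one argument or row to a line, values as JSON. drive_tool: Moves the arm, as the interface text tells. Its arguments: {"type":"object","properties":{"deltas":{"type":"array","items":{"type":"object","properties":{"slide":{"type":"array","items":{"type":"number"}},"delta_rot":{"type":"array","items":{"type":"number"}},"hand":{"type":"number"}}}}},"required":["deltas"]}

```bash
mkdir -p pics
cat > h.py <<'E'
from bench import ctrl
import numpy as np, cv2
from scipy.spatial.transform import Rotation as Ro
def snap(n,f):
    c=ctrl.camera(n); cv2.imwrite('pics/'+f+'.png',c['frame'][:,:,::-1]); np.savez('pics/'+f+'.npz',**c); return c
def ray(c,u,v,z):
    K=np.array(c['mtx']);R=np.array(c['R']);t=np.array(c['t'])
    d=R.T@np.linalg.inv(K)@np.array([u,v,1.]); o=-R.T@t
    return o+d*(z-o[2])/d[2]
def proj(c,X):
    p=c['mtx']@(c['R']@np.array(X)+c['t']); return p[:2]/p[2]
def load(f): return dict(np.load('pics/'+f+'.npz'))
def st():
    o=ctrl.get_obs(); print({k:np.round(o[k],4) for k in ['time_s','q','eef_pos','eef_rot','wrist_force','opening']}); return o
E
python3 - <<'E'
from h import *
for n in ['scene','top','wrist']:
    c=snap(n,n+'0'); print(n,np.round(c['mtx'],1).tolist(),np.round(-c['R'].T@c['t'],3),np.round(c['R'],2).tolist())
o=st(); print(ctrl.tcp_to_grasp, Ro.from_quat(np.array(o['eef_rot'])[[1,2,3,0]]).as_matrix().round(3))
E
```

```text
scene [[517.6, 0.0, 319.3], [0.0, 517.6, 241.1], [0.0, 0.0, 1.0]] [ 1.29  -0.519  1.167] [[0.6, 0.8, -0.01], [0.58, -0.45, -0.68], [-0.55, 0.4, -0.73]]
top [[489.2, 0.0, 317.4], [0.0, 489.2, 238.3], [0.0, 0.0, 1.0]] [0.345 0.026 1.434] [[-0.02, -1.0, -0.02], [-0.99, 0.03, -0.14], [0.15, 0.02, -0.99]]
wrist [[345.5, 0.0, 322.2], [0.0, 345.5, 240.3], [0.0, 0.0, 1.0]] [0.154 0.557 0.372] [[0.39, 0.92, -0.0], [0.88, -0.37, 0.28], [0.26, -0.11, -0.96]]
{'time_s': np.float64(0.15), 'q': array([ 0.9687,  0.1814,  1.6077, -0.    ,  1.3538, -0.2063]), 'eef_pos': array([0.2214, 0.5302, 0.1922]), 'eef_rot': array([-2.000e-04,  1.966e-01,  9.805e-01, -6.000e-04]), 'wrist_force': array([-0.657 , -0.1999,  1.2212]), 'opening': np.float64(1.0036)}
0.0187 [[-0.923  0.386 -0.001]
 [ 0.386  0.923 -0.001]
 [ 0.    -0.001 -1.   ]]
```

View pics/scene0.png

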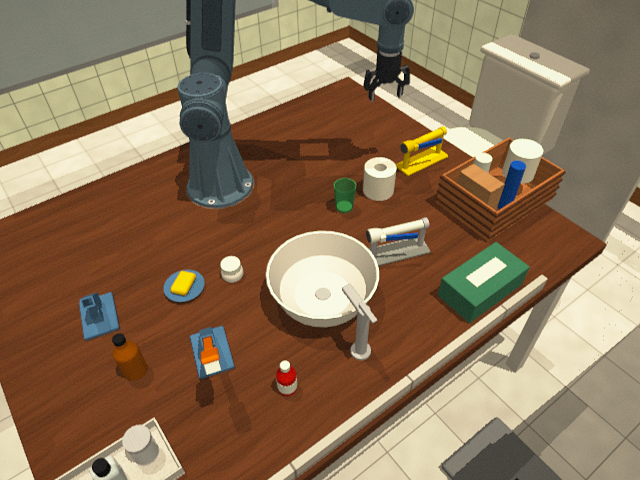

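View pics/top0.png

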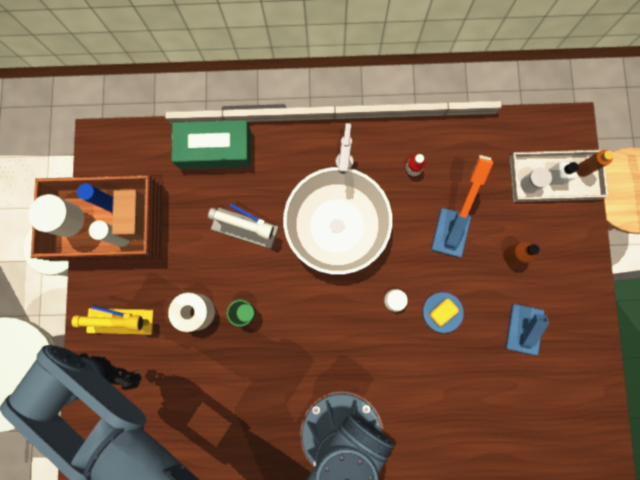

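View pics/wrist0.png

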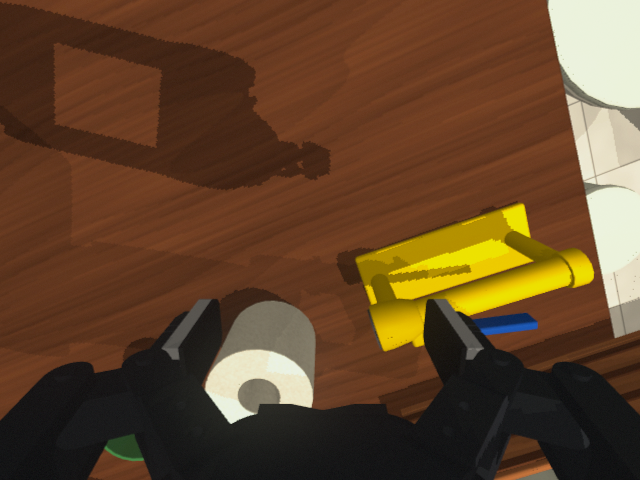

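Run:
```python
import cv2,numpy as np
t=cv2.imread('pics/top0.png');s=cv2.imread('pics/scene0.png')
def cr(im,x0,y0,w,h): return cv2.resize(im[y0:y0+h,x0:x0+w],(400,300),interpolation=cv2.INTER_CUBIC)
cv2.imwrite('pics/crop1.png',np.vstack([np.hstack([cr(t,200,190,88,66),cr(t,420,150,160,120)]),np.hstack([cr(s,355,205,88,66),cr(s,170,310,100,75)])]))
```

```text
(no output)
```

View pics/crop1.png

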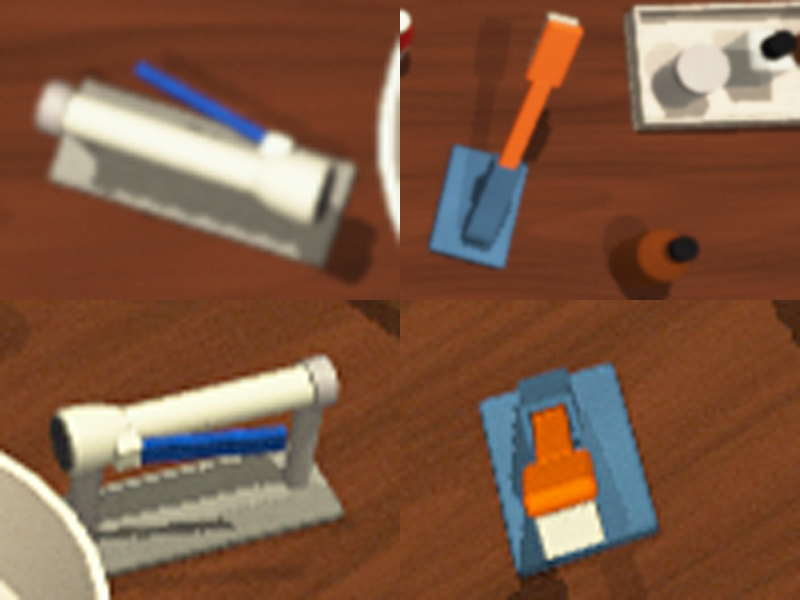

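Run:
```python
from h import *
c=load('top0'); s=load('scene0')
f=lambda x,y:(200+x/4.545,190+y/4.545)
P=[ray(c,*f(*p),0.01) for p in [(85,78),(355,160),(320,265),(50,178)]]
print('foot',np.round(P,3).tolist(),np.mean(P,0).round(4))
for p in [(52,108),(325,195),(280,143),(140,70)]: print('grip/trig',p,ray(c,*f(*p),0.1).round(4))
g=lambda x,y:(420+x/2.5,150+y/2.5)
P=[ray(c,*g(*p),0.014) for p in [(455,147),(527,165),(505,267),(430,248)]] if 0 else [ray(c,*g(*p),0.014) for p in [(55,147),(127,165),(105,267),(30,248)]]
print('hold',np.round(P,3).tolist(),np.mean(P,0).round(4))
# triangulate
def tri(a,b):
    def od(c,p):
        d=c['R'].T@np.linalg.inv(c['mtx'])@np.array([*p,1.]);return -c['R'].T@c['t'],d/np.linalg.norm(d)
    A=np.zeros((3,3));y=np.zeros(3)
    for o,d in [od(c,a),od(s,b)]:
        M=np.eye(3)-np.outer(d,d);A+=M;y+=M@o
    X=np.linalg.solve(A,y);return X.round(4),(proj(c,X)-a).round(1),(proj(s,X)-b).round(1)
# brush orange
for n,i in [('top',c),('scene',s)]:
    hsv=cv2.cvtColor(i['frame'],cv2.COLOR_RGB2HSV); m=cv2.inRange(hsv,(5,190,160),(14,255,255))
    k=cv2.findContours(m,cv2.RETR_EXTERNAL,cv2.CHAIN_APPROX_SIMPLE)[0]
    for q in k:
        if cv2.contourArea(q)>60: print(n,cv2.boundingRect(q),cv2.minAreaRect(q))
    # basin white
    m=(i['frame'].min(2)>150)
    print(n)
# rim ellipse points top view
for p in [(284,221),(392,220),(338,168),(338,274)]: print('rim',ray(c,*p,0.11).round(3))
print('drain',ray(c,337,226,0.02))
for n,p,z in [('paper',(191,313),.1),('tumbler',(241,313),.095),('jar',(396,300),.05),('dish',(443,313),.02),('shampoo',(418,160),.11),('soapb',(533,250),.15),('tapspout',(344,160),.185),('tray',(513,175),.03)]: print(n,ray(c,*p,z).round(3))
```

```text
foot [[0.656, 0.346, 0.01], [0.596, 0.169, 0.01], [0.528, 0.192, 0.01], [0.59, 0.368, 0.01]] [0.5926 0.2687 0.01  ]
grip/trig (52, 108) [0.6181 0.3457 0.1   ]
grip/trig (325, 195) [0.5592 0.1783 0.1   ]
grip/trig (280, 143) [0.5922 0.2055 0.1   ]
grip/trig (140, 70) [0.6403 0.2915 0.1   ]
hold [[0.631, -0.316, 0.014], [0.607, -0.398, 0.014], [0.487, -0.364, 0.014], [0.512, -0.279, 0.014]] [ 0.559  -0.3393  0.014 ]
top (460, 159, 33, 58) ((474.5690002441406, 186.6724395751953), (14.9689359664917, 62.764488220214844), 23.198589324951172)
top
scene (201, 337, 18, 27) ((209.5, 350.0), (26.0, 17.0), 90.0)
scene
rim [0.59  0.142 0.11 ]
rim [ 0.584 -0.154  0.11 ]
rim [ 0.736 -0.011  0.11 ]
rim [ 0.44  -0.002  0.11 ]
drain [ 0.58708544 -0.00508718  0.02      ]
paper [0.346 0.4   0.1  ]
tumbler [0.342 0.264 0.095]
jar [ 0.367 -0.163  0.05 ]
dish [ 0.328 -0.298  0.02 ]
shampoo [ 0.752 -0.234  0.11 ]
soapb [ 0.486 -0.513  0.15 ]
tapspout [ 0.735 -0.025  0.185]
tray [ 0.722 -0.525  0.03 ]
```

```bash
cat >> h.py <<'E'
def pose():
    o=ctrl.get_obs(); return np.array(o['eef_pos']),Ro.from_quat(np.array(o['eef_rot'])[[1,2,3,0]])
def plan(p1,R1,n,hand,p0=None,R0=None):
    "R1 matrix; straight plan in n rows, rounded; returns rows and end error"
    import json
    p,R=pose() if p0 is None else (p0,R0)
    if not isinstance(R1,Ro): R1=Ro.from_matrix(R1)
    rows=[]
    for i in range(n):
        k=n-i
        rv=(R.inv()*R1).as_rotvec()/k/np.pi
        dR=np.round(rv,3)
        sl=np.round(R.inv().apply((p1-p)/k)/0.05,2)
        rows.append({"slide":(sl+0).tolist(),"delta_rot":(dR+0).tolist(),"hand":hand})
        p=p+R.apply(sl*0.05); R=R*Ro.from_rotvec(dR*np.pi)
    for i in range(0,n,5): print(json.dumps(rows[i:i+5]))
    print('end',p.round(4),'err',(p1-p).round(4),(R.inv()*R1).magnitude().round(4),'max',max(np.abs(r['delta_rot']).max() for r in rows))
    return p,R
def axes(y,z):
    y=np.array(y,float)/np.linalg.norm(y);z=np.array(z,float)/np.linalg.norm(z); x=np.cross(y,z);x/=np.linalg.norm(x); y=np.cross(z,x)
    return np.c_[x,y,z]
E
python3 - <<'E'
from h import *
plan(np.array([.600,.2765,.21]),axes((.944,-.33,0),(0,0,-1)),10,1)
E
```

```text
[{"slide": [-0.89, -0.18, -0.04], "delta_rot": [0.0, 0.0, 0.048], "hand": 1}, {"slide": [-0.91, -0.04, -0.04], "delta_rot": [0.0, 0.0, 0.048], "hand": 1}, {"slide": [-0.91, 0.1, -0.03], "delta_rot": [0.0, 0.0, 0.048], "hand": 1}, {"slide": [-0.88, 0.23, -0.04], "delta_rot": [0.0, 0.0, 0.048], "hand": 1}, {"slide": [-0.84, 0.36, -0.03], "delta_rot": [0.0, 0.0, 0.048], "hand": 1}]
[{"slide": [-0.77, 0.48, -0.04], "delta_rot": [0.0, 0.0, 0.048], "hand": 1}, {"slide": [-0.69, 0.6, -0.03], "delta_rot": [0.0, 0.0, 0.048], "hand": 1}, {"slide": [-0.59, 0.69, -0.04], "delta_rot": [0.0, 0.0, 0.048], "hand": 1}, {"slide": [-0.48, 0.77, -0.03], "delta_rot": [0.0, 0.0, 0.049], "hand": 1}, {"slide": [-0.36, 0.85, -0.04], "delta_rot": [0.0, 0.0, 0.048], "hand": 1}]Traceback (most recent call last):
  File "<stdin>", line 2, in <module>
  File "h.py", line 31, in plan
    print('end',p.round(4),'err',(p1-p).round(4),(R.inv()*R1).magnitude().round(4),'max',max(np.abs(r['delta_rot']).max() for r in rows))
                                                 ^^^^^^^^^^^^^^^^^^^^^^^^^^^^^^
AttributeError: 'float' object has no attribute 'round'
```

drive_tool(
  deltas=[
    {"slide": [-0.89, -0.18, -0.04], "delta_rot": [0.0, 0.0, 0.048], "hand": 1},
    {"slide": [-0.91, -0.04, -0.04], "delta_rot": [0.0, 0.0, 0.048], "hand": 1},
    {"slide": [-0.91, 0.1, -0.03], "delta_rot": [0.0, 0.0, 0.048], "hand": 1},
    {"slide": [-0.88, 0.23, -0.04], "delta_rot": [0.0, 0.0, 0.048], "hand": 1},
    {"slide": [-0.84, 0.36, -0.03], "delta_rot": [0.0, 0.0, 0.048], "hand": 1},
  ],
)

```text
time_s: 0.78
eef_pos: [0.4117, 0.4024, 0.2017]
eef_rot: [-0.0, 0.546, 0.838, -0.0]
wrist_force: [-0.1, 0.8, 0.9]
opening: 1.001
```

drive_tool(
  deltas=[
    {"slide": [-0.77, 0.48, -0.04], "delta_rot": [0.0, 0.0, 0.048], "hand": 1},
    {"slide": [-0.69, 0.6, -0.03], "delta_rot": [0.0, 0.0, 0.048], "hand": 1},
    {"slide": [-0.59, 0.69, -0.04], "delta_rot": [0.0, 0.0, 0.048], "hand": 1},
    {"slide": [-0.48, 0.77, -0.03], "delta_rot": [0.0, 0.0, 0.048], "hand": 1},
    {"slide": [-0.36, 0.85, -0.04], "delta_rot": [0.0, 0.0, 0.048], "hand": 1},
  ],
)

```text
time_s: 1.4
eef_pos: [0.6014, 0.2761, 0.2104]
eef_rot: [-0.0, 0.816, 0.578, -0.0]
wrist_force: [0.4, -0.0, -0.0]
opening: 1.002
```

```bash
sed -i 's/magnitude().round(4)/magnitude()/' h.py
python3 - <<'E'
from h import *
st(); snap('wrist','w1'); snap('top','t1'); snap('scene','s1')
E
```

```text
{'time_s': np.float64(1.4), 'q': array([2.5130e-01, 3.5860e-01, 1.3512e+00, 1.0000e-04, 1.4326e+00,
       5.8920e-01]), 'eef_pos': array([0.6014, 0.2761, 0.2104]), 'eef_rot': array([-2.000e-04,  8.159e-01,  5.781e-01, -4.000e-04]), 'wrist_force': array([ 0.3537, -0.0417, -0.0218]), 'opening': np.float64(1.0024)}
```

View pics/w1.png

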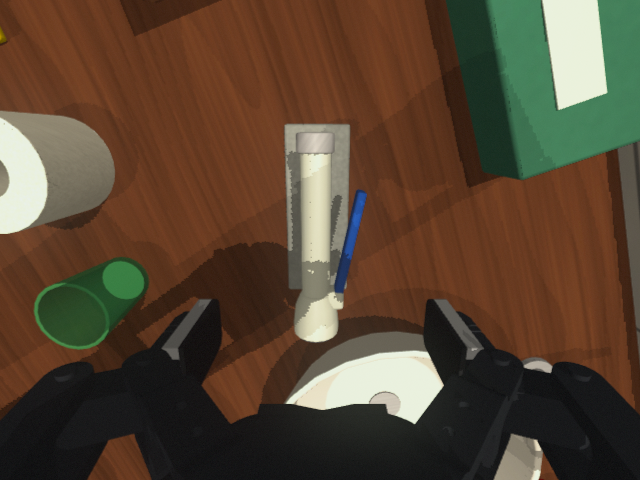

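Run:
```python
from h import *
c=load('w1')
print('cap end',ray(c,314.5,133,.1),'mid',ray(c,315.5,200,.1),ray(c,315.5,250,.1),'noz end',ray(c,316,338,.1))
print('foot',[ray(c,*p,.01).round(4).tolist() for p in [(286,124),(350,124),(289,289)]])
print('trig tip',ray(c,362,191,.1),'hinge',ray(c,340,297,.1))
a=ray(c,314.5,133,.1);b=ray(c,316,330,.1);d=(b-a)/np.linalg.norm(b-a);print(d, np.linalg.norm(b-a))
print('sq proj',proj(c,[.5997,.2765,.1]),'mid grip')
c=load('w1'); print('cam',-c['R'].T@c['t'])
print('basin c', ray(c,385,404,.02))
```

```text
cap end [0.61984465 0.34861624 0.1       ] mid [0.60229617 0.29727709 0.1       ] [0.58723684 0.25526184 0.1       ] noz end [0.55771773 0.17148327 0.1       ]
foot [[0.5932, 0.3685, 0.01], [0.6562, 0.3463, 0.01], [0.5289, 0.192, 0.01]]
trig tip [0.6417793  0.29147864 0.1       ] hinge [0.59315764 0.20477297 0.1       ]
[-0.33067554 -0.9437445   0.        ] 0.17902927101895533
sq proj [320.78007439 223.45426369] mid grip
cam [0.62500877 0.34376328 0.39040194]
basin c [0.59099003 0.00175219 0.02      ]
```

drive_tool(
  deltas=[
    {"slide": [0.02, -0.02, 0.6], "delta_rot": [0, 0, 0], "hand": 1},
    {"slide": [0.02, 0, 0.7], "delta_rot": [0, 0, 0], "hand": 1},
    {"slide": [0, 0, 0.7], "delta_rot": [0, 0, 0], "hand": 1},
    {"slide": [0, 0, 0.6], "delta_rot": [0, 0, 0], "hand": 1},
    {"slide": [0, 0, 0], "delta_rot": [0, 0, 0], "hand": 0.7},
  ],
)

```text
time_s: 2.17
eef_pos: [0.5967, 0.2794, 0.0776]
eef_rot: [-0.001, 0.814, 0.581, -0.003]
wrist_force: [0.3, -0.4, -1.1]
opening: 0.818
```

Run:
```python
from h import *
st(); snap('wrist','w2')
```

```text
{'time_s': np.float64(2.175), 'q': array([2.5800e-01, 4.8100e-01, 1.4626e+00, 2.0000e-04, 1.2050e+00,
       5.8890e-01]), 'eef_pos': array([0.5967, 0.2794, 0.0776]), 'eef_rot': array([-0.0013,  0.8139,  0.581 , -0.0032]), 'wrist_force': array([ 0.2773, -0.434 , -1.0611]), 'opening': np.float64(0.818)}
```

View pics/w2.png

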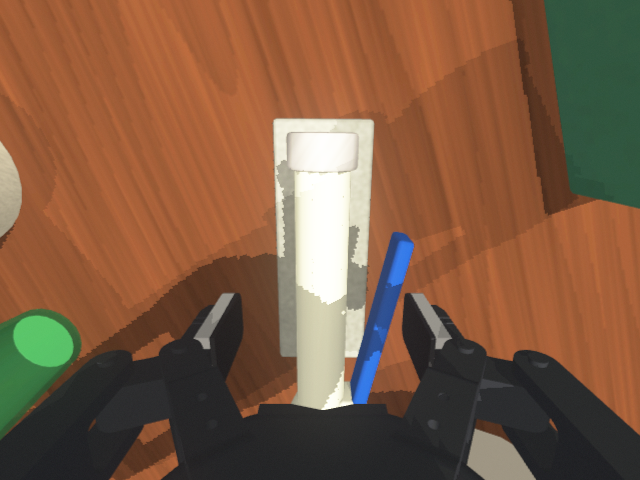

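drive_tool(
  deltas=[
    {"slide": [0.0, 0.09, 0], "delta_rot": [0, 0, 0], "hand": 0.7},
    {"slide": [0, 0, 0], "delta_rot": [0, 0, 0], "hand": 0.5},
    {"slide": [0, 0, 0], "delta_rot": [0, 0, 0], "hand": 0.4},
    {"slide": [0, 0, 0], "delta_rot": [0, 0, 0], "hand": 0.4},
    {"slide": [0, 0, 0], "delta_rot": [0, 0, 0], "hand": 0.4},
  ],
)

```text
time_s: 2.85
eef_pos: [0.6045, 0.2778, 0.081]
eef_rot: [-0.0, 0.815, 0.58, -0.0]
wrist_force: [-0.4, -1.3, -0.5]
opening: 0.4
```

Run:
```python
from h import *
st(); snap('wrist','w3')
```

```text
{'time_s': np.float64(2.85), 'q': array([0.2527, 0.4849, 1.4493, 0.    , 1.2074, 0.5857]), 'eef_pos': array([0.6045, 0.2778, 0.081 ]), 'eef_rot': array([-0.    ,  0.8145,  0.5802, -0.    ]), 'wrist_force': array([-0.4377, -1.303 , -0.4727]), 'opening': np.float64(0.4003)}
```

View pics/w3.png

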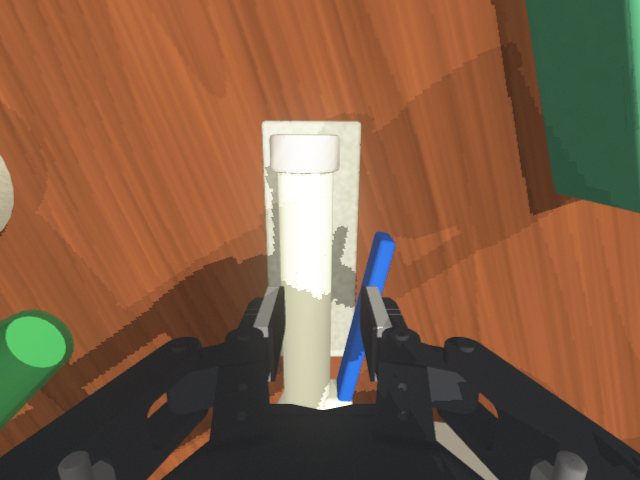

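drive_tool(
  deltas=[
    {"slide": [0.0, -0.07, 0], "delta_rot": [0, 0, 0], "hand": 0.3},
    {"slide": [0, 0, 0], "delta_rot": [0, 0, 0], "hand": 0.2},
    {"slide": [0, 0, 0], "delta_rot": [0, 0, 0], "hand": 0.2},
    {"slide": [0, 0, 0], "delta_rot": [0, 0, 0], "hand": 0.2},
    {"slide": [0, 0, 0], "delta_rot": [0, 0, 0], "hand": 0.2},
  ],
)

```text
time_s: 3.52
eef_pos: [0.6013, 0.2789, 0.0809]
eef_rot: [0.0, 0.815, 0.58, -0.0]
wrist_force: [0.2, 0.5, -0.4]
opening: 0.2
```

Run:
```python
from h import *
st(); snap('wrist','w4')
```

```text
{'time_s': np.float64(3.525), 'q': array([ 0.2557,  0.4801,  1.4565, -0.    ,  1.205 ,  0.5887]), 'eef_pos': array([0.6013, 0.2789, 0.0809]), 'eef_rot': array([ 0.    ,  0.8145,  0.5801, -0.    ]), 'wrist_force': array([ 0.1586,  0.5103, -0.3538]), 'opening': np.float64(0.2004)}
```

View pics/w4.png

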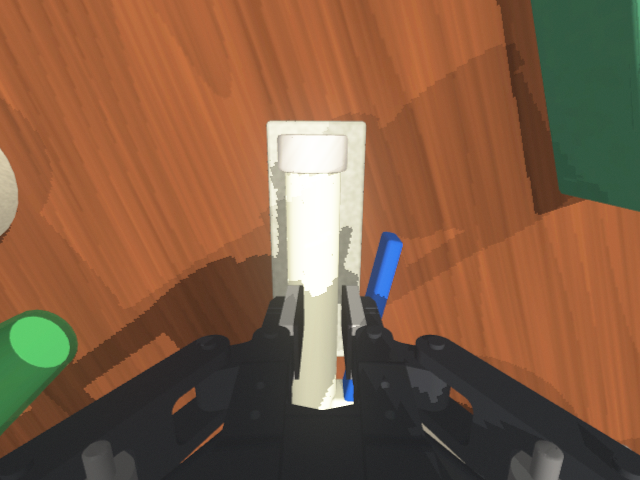

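Run:
```python
from h import *
c=load('w4'); p,R=pose()
print('cam',-c['R'].T@c['t'])
for k in [0,.019,.03]: print(k,proj(c,p-R.apply([0,0,k])), [proj(c,p+R.apply([0,s*.0085,-k])).round(0).tolist() for s in (-1,1)])
s=snap('scene','s4'); print(proj(s,p))
f=s['frame'][150:300,330:530]; cv2.imwrite('pics/s4c.png',cv2.resize(f[:,:,::-1],(800,600),interpolation=cv2.INTER_CUBIC))
```

```text
cam [0.6243505  0.34671297 0.26085535]
0 [323.02962828 270.74950248] [[308.0, 271.0], [338.0, 271.0]]
0.019 [323.10341809 284.69784965] [[306.0, 285.0], [340.0, 285.0]]
0.03 [323.15361591 294.18664723] [[305.0, 294.0], [341.0, 294.0]]
[403.46128327 234.30157351]
```

View pics/s4c.png

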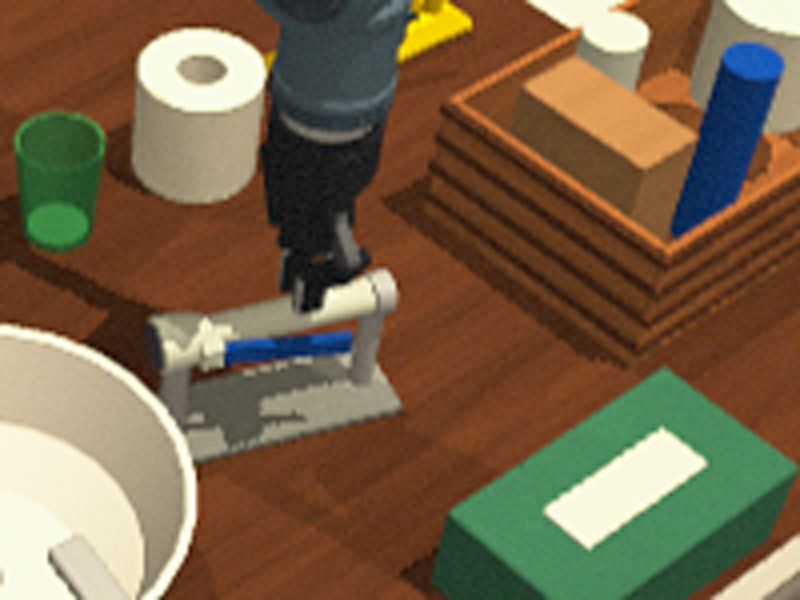

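```bash
cat >> h.py <<'E'
def tri(obs):
    A=np.zeros((3,3));y=np.zeros(3)
    for c,p in obs:
        d=c['R'].T@np.linalg.inv(c['mtx'])@np.array([*p,1.]);d/=np.linalg.norm(d);o=-c['R'].T@c['t']
        M=np.eye(3)-np.outer(d,d);A+=M;y+=M@o
    X=np.linalg.solve(A,y);return X.round(4),[(proj(c,X)-p).round(1).tolist() for c,p in obs]
E
python3 - <<'E'
from h import *
t=load('top0');s=load('scene0');w=load('w1');w4=load('w4')
print(tri([(t,(230.8,205)),(w,(362,191)),(s,(418.1,235.1))]))
print(tri([(w4,(391,236)),(w,(362,191)),(t,(230.8,205))]))
# sprayer hinge white block / finger tip in w4 & s4
s4=load('s4')
for tip in [(305,305)]:
  print(tri([(s4,(330+tip[0]/4,150+tip[1]/4)),(w4,(350,290))]), tri([(s4,(330+tip[0]/4,150+tip[1]/4)),(w4,(345,287))]))
f=w4['frame'][240:400,240:440]; cv2.imwrite('pics/w4c.png',cv2.resize(f[:,:,::-1],(750,600),interpolation=cv2.INTER_CUBIC))
E
```

```text
(array([0.6417, 0.2921, 0.1026]), [[-0.4, -0.3], [0.1, -0.2], [-0.5, 0.1]])
(array([0.6415, 0.2916, 0.0988]), [[1.5, 0.2], [-0.5, -0.3], [0.0, 0.1]])
(array([0.6114, 0.2789, 0.1197]), [[1.1, 0.6], [-5.6, 5.9]]) (array([0.6098, 0.2803, 0.1177]), [[1.0, 0.6], [-5.1, 5.4]])
```

View pics/w4c.png

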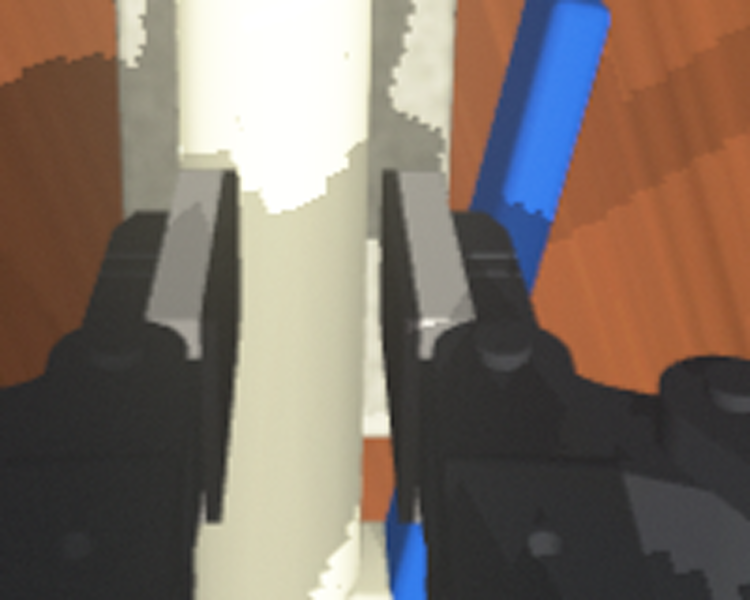

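Run:
```python
from h import *
w4=load('w4');p,R=pose()
for k in [0,.01,.02,.03,.04]: print(k,*[proj(w4,p+R.apply([x,.0085,-k])).round(1) for x in (-.011,0,.011)])
s4=load('s4')
for k in [0,.01,.02,.03,.04]: print(k,((proj(s4,p+R.apply([0,.012,-k]))-[330,150])*4).round(0))
```

```text
0 [338.  288.8] [338.2 270.7] [338.5 252.1]
0.01 [338.8 296.6] [339.1 277.7] [339.4 258.2]
0.02 [339.7 305.3] [340.  285.5] [340.3 265. ]
0.03 [340.7 314.9] [341.  294.2] [341.4 272.6]
0.04 [341.8 325.7] [342.2 303.9] [342.6 281.2]
0 [301. 349.]
0.01 [302. 339.]
0.02 [304. 329.]
0.03 [305. 320.]
0.04 [307. 310.]
```

drive_tool(
  deltas=[
    {"slide": [0, 0, 0], "delta_rot": [0, 0, 0], "hand": 1},
    {"slide": [0, 0, 0], "delta_rot": [0, 0, 0], "hand": 1},
    {"slide": [0, 0, 0], "delta_rot": [0, 0, 0], "hand": 1},
    {"slide": [0, 0, 0], "delta_rot": [0, 0, 0], "hand": 1},
    {"slide": [0, 0, 0], "delta_rot": [0, 0, 0], "hand": 1},
  ],
)

```text
time_s: 4.25
eef_pos: [0.6012, 0.2789, 0.0809]
eef_rot: [-0.0, 0.815, 0.58, 0.0]
wrist_force: [-0.3, -0.2, -0.1]
opening: 1.004
```

drive_tool(
  deltas=[
    {"slide": [0, 0, 0.2], "delta_rot": [0, 0, 0], "hand": 1},
    {"slide": [0, 0, 0.2], "delta_rot": [0, 0, 0], "hand": 1},
    {"slide": [0, 0, 0.2], "delta_rot": [0, 0, 0], "hand": 1},
    {"slide": [0, 0, 0.2], "delta_rot": [0, 0, 0], "hand": 1},
    {"slide": [0, 0, 0], "delta_rot": [0, 0, 0], "hand": 1},
  ],
)

```text
time_s: 4.88
eef_pos: [0.6002, 0.2786, 0.0393]
eef_rot: [-0.0, 0.815, 0.58, -0.001]
wrist_force: [0.1, -0.2, -0.6]
opening: 0.997
```

Run:
```python
from h import *
st(); snap('wrist','w5'); s=snap('scene','s5')
f=s['frame'][150:300,330:530]; cv2.imwrite('pics/s5c.png',np.hstack([cv2.resize(f[:,:,::-1],(400,300),interpolation=cv2.INTER_CUBIC),cv2.resize(load('w5')['frame'][:,:,::-1],(400,300))]))
p,R=pose(); print(((proj(s,p)-[330,150])*2))
```

```text
{'time_s': np.float64(4.875), 'q': array([ 0.2556,  0.5306,  1.476 , -0.    ,  1.1375,  0.5886]), 'eef_pos': array([0.6002, 0.2786, 0.0393]), 'eef_rot': array([-4.000e-04,  8.145e-01,  5.801e-01, -1.200e-03]), 'wrist_force': array([ 0.1321, -0.1968, -0.6499]), 'opening': np.float64(0.9974)}
[144.05386021 187.37590941]
```

View pics/s5c.png

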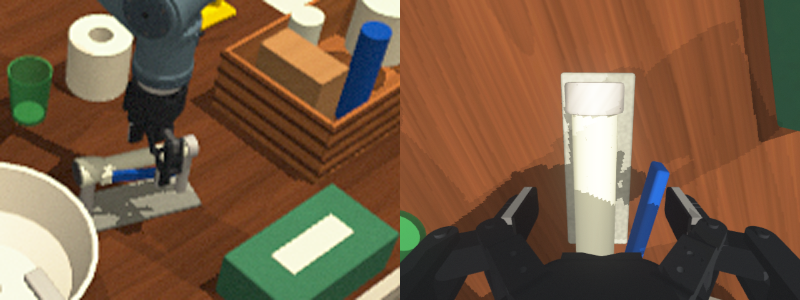

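drive_tool(
  deltas=[
    {"slide": [0, 0, 0], "delta_rot": [0, 0, 0], "hand": 0.6},
    {"slide": [0, 0, 0], "delta_rot": [0, 0, 0], "hand": 0.45},
    {"slide": [0, 0, 0], "delta_rot": [0, 0, 0], "hand": 0.38},
    {"slide": [0, 0, 0], "delta_rot": [0, 0, 0], "hand": 0.38},
    {"slide": [0, 0, 0], "delta_rot": [0, 0, 0], "hand": 0.38},
  ],
)

```text
time_s: 5.6
eef_pos: [0.6011, 0.2799, 0.0428]
eef_rot: [-0.0, 0.814, 0.58, 0.0]
wrist_force: [-4.2, 0.6, 11.2]
opening: 0.393
```

Run:
```python
from h import *
st(); snap('wrist','w6'); s=snap('scene','s6')
f=s['frame'][150:300,330:530]; cv2.imwrite('pics/s6c.png',np.hstack([cv2.resize(f[:,:,::-1],(400,300),interpolation=cv2.INTER_CUBIC),cv2.resize(load('w6')['frame'][:,:,::-1],(400,300))]))
```

```text
{'time_s': np.float64(5.6), 'q': array([2.5660e-01, 5.2650e-01, 1.4742e+00, 1.2000e-03, 1.1405e+00,
       5.8850e-01]), 'eef_pos': array([0.6011, 0.2799, 0.0428]), 'eef_rot': array([-4.000e-04,  8.143e-01,  5.804e-01,  4.000e-04]), 'wrist_force': array([-4.1964,  0.5598, 11.1821]), 'opening': np.float64(0.3927)}
```

View pics/s6c.png

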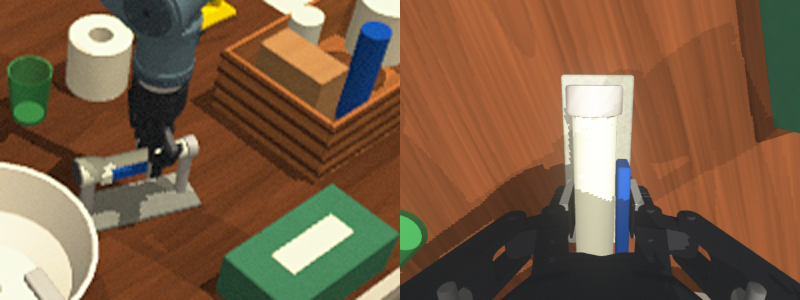

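drive_tool(
  deltas=[
    {"slide": [0, 0, 0], "delta_rot": [0, 0, 0], "hand": 0.34},
    {"slide": [0, 0, 0], "delta_rot": [0, 0, 0], "hand": 0.34},
    {"slide": [0, 0, 0], "delta_rot": [0, 0, 0], "hand": 0.34},
    {"slide": [0, 0, 0], "delta_rot": [0, 0, 0], "hand": 1},
    {"slide": [0, 0, 0], "delta_rot": [0, 0, 0], "hand": 1},
  ],
)

```text
time_s: 6.32
eef_pos: [0.6007, 0.2785, 0.0403]
eef_rot: [-0.0, 0.815, 0.58, -0.001]
wrist_force: [0.4, -0.8, -1.1]
opening: 0.797
```

drive_tool(
  deltas=[
    {"slide": [0, 0, 0], "delta_rot": [0, 0, 0], "hand": 1},
    {"slide": [0, 0, 0], "delta_rot": [0, 0, 0], "hand": 1},
    {"slide": [0, 0, 0], "delta_rot": [0, 0, 0], "hand": 1},
    {"slide": [0, 0, -0.5], "delta_rot": [0, 0, 0], "hand": 1},
    {"slide": [0, 0, -0.7], "delta_rot": [0, 0, 0], "hand": 1},
  ],
)

```text
time_s: 6.95
eef_pos: [0.6, 0.2787, 0.1001]
eef_rot: [-0.001, 0.814, 0.58, -0.002]
wrist_force: [0.5, 0.2, -0.6]
opening: 0.998
```

Run:
```python
from h import *
st(); s=snap('wrist','w7'); f=s['frame']
cv2.imwrite('pics/w7c.png',f[:,:,::-1])
```

```text
{'time_s': np.float64(6.95), 'q': array([2.5580e-01, 4.5820e-01, 1.4456e+00, 1.0000e-04, 1.2410e+00,
       5.8860e-01]), 'eef_pos': array([0.6   , 0.2787, 0.1001]), 'eef_rot': array([-6.000e-04,  8.145e-01,  5.802e-01, -1.500e-03]), 'wrist_force': array([ 0.5234,  0.2116, -0.5981]), 'opening': np.float64(0.9982)}
```

View pics/w7c.png

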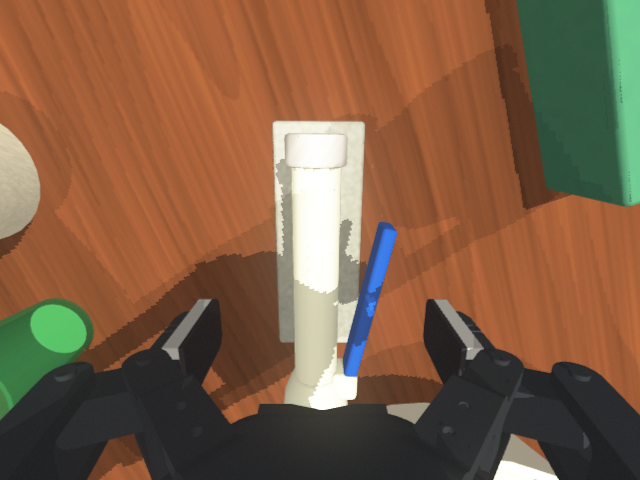

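Run:
```python
from h import *
t=load('top0')
m=ray(t,464,216.5,.111); e=ray(t,485.5,160,.234); print(m,e,e-m, np.linalg.norm((e-m)[:2])/.707)
h=(e-m)[:2];h/=np.linalg.norm(h);print('h',h)
hsv=cv2.cvtColor(t['frame'],cv2.COLOR_RGB2HSV); M=cv2.inRange(hsv,(5,190,160),(14,255,255)); M[:, :455]=0; M[:,500:]=0
ys,xs=np.nonzero(M)
for y in range(158,220,6): 
    r=xs[ys==y]; print(y,r.min() if len(r) else None,r.max() if len(r) else None)
w=load('w7'); p,R=pose(); print('cam in tool',R.inv().apply(-w['R'].T@w['t']-p))
```

```text
[ 0.58779679 -0.35060214  0.111     ] [ 0.70818148 -0.37919339  0.234     ] [ 0.12038469 -0.02859126  0.123     ] 0.17501176102185564
h [ 0.97293675 -0.2310716 ]
158 None None
164 477 492
170 474 489
176 472 487
182 472 484
188 470 478
194 468 476
200 465 473
206 463 470
212 461 468
218 None None
cam in tool [ 0.07026884 -0.00208829 -0.17282356]
```

Run:
```python
from h import *
h=np.array([.966,-.259,0]); zt=.7071*h+np.array([0,0,-.7071]); yt=-np.array([.259,.966,0])
R1=axes(yt,zt)
G=np.array([.633,-.3625,.1458]); T=G+.059*zt-.14*zt; print(T)
p,R=pose(); print(R.as_matrix().round(3),R1.round(3))
p1,R_=plan(np.array([.590,.275,.21]),R,3,1)
plan(T,R1,17,1,p1,R_)
```

```text
[ 0.57767225 -0.34766575  0.2030751 ]
[[ 0.327  0.945  0.006]
 [ 0.945 -0.327  0.002]
 [ 0.004  0.005 -1.   ]] [[ 0.683 -0.259  0.683]
 [-0.183 -0.966 -0.183]
 [ 0.707  0.    -0.707]]
[{"slide": [-0.06, -0.07, -0.69], "delta_rot": [0.0, 0.0, 0.0], "hand": 1}, {"slide": [-0.06, -0.07, -0.69], "delta_rot": [0.0, 0.0, 0.0], "hand": 1}, {"slide": [-0.05, -0.08, -0.68], "delta_rot": [0.0, 0.0, 0.0], "hand": 1}]
end [0.5899 0.2752 0.2098] err [ 0.0001 -0.0002  0.0002] 0.0 max 0.0
[{"slide": [-0.7, 0.23, 0.01], "delta_rot": [-0.011, 0.012, 0.027], "hand": 1}, {"slide": [-0.68, 0.28, -0.01], "delta_rot": [-0.011, 0.012, 0.026], "hand": 1}, {"slide": [-0.65, 0.34, -0.02], "delta_rot": [-0.011, 0.012, 0.027], "hand": 1}, {"slide": [-0.62, 0.39, -0.04], "delta_rot": [-0.011, 0.012, 0.026], "hand": 1}, {"slide": [-0.58, 0.44, -0.04], "delta_rot": [-0.011, 0.012, 0.026], "hand": 1}]
[{"slide": [-0.54, 0.49, -0.05], "delta_rot": [-0.011, 0.012, 0.027], "hand": 1}, {"slide": [-0.5, 0.54, -0.05], "delta_rot": [-0.011, 0.012, 0.026], "hand": 1}, {"slide": [-0.45, 0.58, -0.05], "delta_rot": [-0.011, 0.011, 0.026], "hand": 1}, {"slide": [-0.4, 0.61, -0.04], "delta_rot": [-0.011, 0.012, 0.027], "hand": 1}, {"slide": [-0.34, 0.65, -0.04], "delta_rot": [-0.011, 0.011, 0.026], "hand": 1}]
[{"slide": [-0.29, 0.67, -0.02], "delta_rot": [-0.011, 0.012, 0.027], "hand": 1}, {"slide": [-0.23, 0.7, -0.01], "delta_rot": [-0.011, 0.011, 0.026], "hand": 1}, {"slide": [-0.17, 0.71, 0.01], "delta_rot": [-0.011, 0.012, 0.027], "hand": 1}, {"slide": [-0.11, 0.72, 0.03], "delta_rot": [-0.011, 0.011, 0.026], "hand": 1}, {"slide": [-0.05, 0.73, 0.05], "delta_rot": [-0.011, 0.012, 0.027], "hand": 1}]
[{"slide": [0.01, 0.73, 0.07], "delta_rot": [-0.011, 0.011, 0.026], "hand": 1}, {"slide": [0.07, 0.72, 0.09], "delta_rot": [-0.012, 0.012, 0.027], "hand": 1}]
end [ 0.5777 -0.3476  0.2032] err [ 0.     -0.0001 -0.0002] 0.0009231327880057147 max 0.027
```

drive_tool(
  deltas=[
    {"slide": [-0.06, -0.07, -0.69], "delta_rot": [0, 0, 0], "hand": 1},
    {"slide": [-0.06, -0.07, -0.69], "delta_rot": [0, 0, 0], "hand": 1},
    {"slide": [-0.05, -0.08, -0.68], "delta_rot": [0, 0, 0], "hand": 1},
    {"slide": [-0.7, 0.23, 0.01], "delta_rot": [-0.011, 0.012, 0.027], "hand": 1},
    {"slide": [-0.68, 0.28, -0.01], "delta_rot": [-0.011, 0.012, 0.026], "hand": 1},
  ],
)

```text
time_s: 7.62
eef_pos: [0.5868, 0.2006, 0.2038]
eef_rot: [0.007, 0.859, 0.509, 0.052]
wrist_force: [1.2, -0.4, -0.0]
opening: 0.999
```

drive_tool(
  deltas=[
    {"slide": [-0.65, 0.34, -0.02], "delta_rot": [-0.011, 0.012, 0.027], "hand": 1},
    {"slide": [-0.62, 0.39, -0.04], "delta_rot": [-0.011, 0.012, 0.026], "hand": 1},
    {"slide": [-0.58, 0.44, -0.04], "delta_rot": [-0.011, 0.012, 0.026], "hand": 1},
    {"slide": [-0.54, 0.49, -0.05], "delta_rot": [-0.011, 0.012, 0.027], "hand": 1},
    {"slide": [-0.5, 0.54, -0.05], "delta_rot": [-0.011, 0.012, 0.026], "hand": 1},
  ],
)

```text
time_s: 8.25
eef_pos: [0.5824, 0.0166, 0.2014]
eef_rot: [0.022, 0.933, 0.313, 0.175]
wrist_force: [-0.8, -0.0, -0.1]
opening: 0.999
```

drive_tool(
  deltas=[
    {"slide": [-0.45, 0.58, -0.05], "delta_rot": [-0.011, 0.011, 0.026], "hand": 1},
    {"slide": [-0.4, 0.61, -0.04], "delta_rot": [-0.011, 0.012, 0.027], "hand": 1},
    {"slide": [-0.34, 0.65, -0.04], "delta_rot": [-0.011, 0.011, 0.026], "hand": 1},
    {"slide": [-0.29, 0.67, -0.02], "delta_rot": [-0.011, 0.012, 0.027], "hand": 1},
    {"slide": [-0.23, 0.7, -0.01], "delta_rot": [-0.011, 0.011, 0.026], "hand": 1},
  ],
)

```text
time_s: 8.88
eef_pos: [0.5786, -0.1669, 0.1996]
eef_rot: [0.038, 0.953, 0.099, 0.284]
wrist_force: [0.9, 0.3, 0.0]
opening: 0.998
```

drive_tool(
  deltas=[
    {"slide": [-0.17, 0.71, 0.01], "delta_rot": [-0.011, 0.012, 0.027], "hand": 1},
    {"slide": [-0.11, 0.72, 0.03], "delta_rot": [-0.011, 0.011, 0.026], "hand": 1},
    {"slide": [-0.05, 0.73, 0.05], "delta_rot": [-0.011, 0.012, 0.027], "hand": 1},
    {"slide": [0.01, 0.73, 0.07], "delta_rot": [-0.011, 0.011, 0.026], "hand": 1},
    {"slide": [0.07, 0.72, 0.09], "delta_rot": [-0.012, 0.012, 0.027], "hand": 1},
  ],
)

```text
time_s: 9.5
eef_pos: [0.5754, -0.3498, 0.1988]
eef_rot: [0.052, 0.916, -0.122, 0.378]
wrist_force: [1.3, -0.7, 0.1]
opening: 0.997
```

Run:
```python
from h import *
snap('top','t8');snap('scene','s8');snap('wrist','w8');o=st();print(pose()[1].as_matrix().round(3))
```

```text
{'time_s': np.float64(9.65), 'q': array([-0.9777, -0.015 ,  2.0327,  0.8404,  0.6633,  0.296 ]), 'eef_pos': array([ 0.575 , -0.3491,  0.198 ]), 'eef_rot': array([ 0.0514,  0.917 , -0.1212,  0.3766]), 'wrist_force': array([ 0.1498,  0.3885, -0.6003]), 'opening': np.float64(1.0016)}
[[ 0.687 -0.261  0.678]
 [-0.184 -0.965 -0.186]
 [ 0.703  0.003 -0.711]]
```

View pics/w8.png

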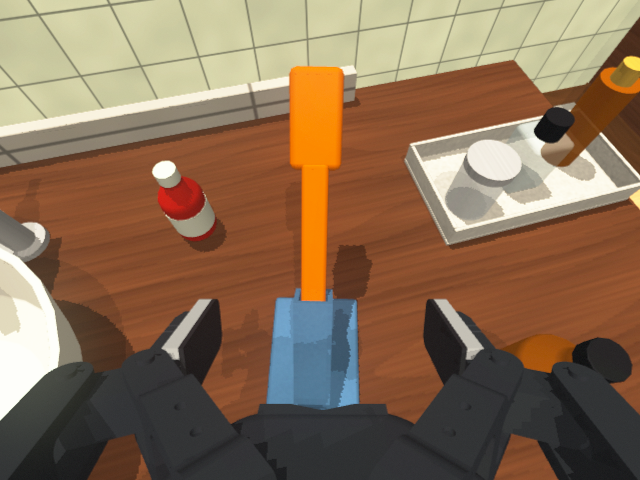

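View pics/s8.png

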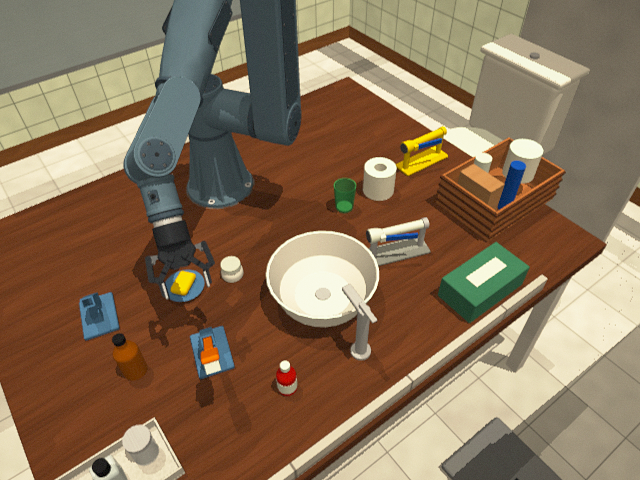

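Run:
```python
from h import *
w=load('w8');t=load('t8');p,R=pose()
hsv=cv2.cvtColor(t['frame'],cv2.COLOR_RGB2HSV); M=cv2.inRange(hsv,(5,190,160),(14,255,255)); M[:, :455]=0; M[:,500:]=0
print(tri([(w,(316.5,67)),(t,(485.5,160.5))]),tri([(w,(313.5,300)),(t,(464.3,215.5))]))
hsv=cv2.cvtColor(w['frame'],cv2.COLOR_RGB2HSV); M=cv2.inRange(hsv,(5,190,140),(16,255,255))
for y in [80,120,155,180,220,260,290,297]:
    r=np.nonzero(M[y,250:370])[0]+250; print(y,r.min(),r.max())
r=np.nonzero(M[:,314])[0]; print(r.min(),r.max())
# model prediction
h=np.array([.966,-.259,0]);
for yaw in (-13.4,-15,-16.6):
    h=np.array([np.cos(np.radians(yaw)),np.sin(np.radians(yaw)),0]); xb=.7071*(h+[0,0,1]); zb=.7071*(-h+[0,0,1])
    m=np.array([.597,-.353,.109])
    print(yaw,[ (proj(w,m+xb*(s-.09)+zb*z).round(1).tolist(),proj(t,m+xb*(s-.09)+zb*z).round(1).tolist()) for s,z in [(.26,.007),(.19,.008),(.142,.008),(.09,.0095)]])
```

```text
(array([ 0.71  , -0.3839,  0.2241]), [[-1.8, 0.9], [0.6, -0.1]]) (array([ 0.5884, -0.3497,  0.1137]), [[0.7, -2.3], [-0.4, 0.6]])
80 290 342
120 289 342
155 289 341
180 301 328
220 301 327
260 301 326
290 301 325
297 301 324
72 300
-13.4 [([308.6, 55.7], [485.7, 159.6]), ([311.8, 164.8], [476.7, 183.6]), ([313.7, 230.0], [470.8, 199.0]), ([315.6, 293.9], [464.7, 215.2])]
-15 [([313.6, 55.7], [487.0, 159.9]), ([314.4, 164.8], [477.3, 183.7]), ([314.9, 229.9], [471.1, 199.0]), ([315.4, 293.9], [464.6, 215.2])]
-16.6 [([318.5, 55.7], [488.2, 160.2]), ([316.9, 164.8], [478.0, 183.9]), ([316.0, 229.9], [471.4, 199.1]), ([315.1, 293.9], [464.6, 215.2])]
```

Run:
```python
from h import *
y=np.radians(-15.7); h=np.array([np.cos(y),np.sin(y),0]); zt=.7071*(h-[0,0,1]); yt=-np.array([-h[1],h[0],0])
R1=axes(yt,zt); G=np.array([.6327,-.3616,.1458])
plan(G+.059*zt-.02*zt,R1,5,1)
```

```text
[{"slide": [0.02, -0.01, 0.47], "delta_rot": [0.0, 0.0, 0.001], "hand": 1}, {"slide": [0.02, -0.01, 0.47], "delta_rot": [0.0, 0.0, 0.0], "hand": 1}, {"slide": [0.02, -0.01, 0.47], "delta_rot": [-0.001, 0.001, 0.001], "hand": 1}, {"slide": [0.02, -0.02, 0.47], "delta_rot": [0.0, 0.0, 0.0], "hand": 1}, {"slide": [0.02, -0.01, 0.47], "delta_rot": [-0.001, 0.001, 0.001], "hand": 1}]
end [ 0.659  -0.3691  0.1181] err [0.0003 0.0001 0.0001] 0.0016292603806318498 max 0.001
```

drive_tool(
  deltas=[
    {"slide": [0.02, -0.01, 0.47], "delta_rot": [0.0, 0.0, 0.001], "hand": 1},
    {"slide": [0.02, -0.01, 0.47], "delta_rot": [0, 0, 0], "hand": 1},
    {"slide": [0.02, -0.01, 0.47], "delta_rot": [0, 0, 0.001], "hand": 1},
    {"slide": [0.02, -0.02, 0.47], "delta_rot": [0.0, 0.0, 0.0], "hand": 1},
    {"slide": [0.02, -0.01, 0.4], "delta_rot": [0, 0, 0.001], "hand": 1},
  ],
)

```text
time_s: 10.28
eef_pos: [0.6583, -0.3659, 0.1206]
eef_rot: [0.049, 0.917, -0.124, 0.377]
wrist_force: [-0.8, -0.1, -0.5]
opening: 0.999
```

Run:
```python
from h import *
w=snap('wrist','w9');s=snap('scene','s9');st()
f=s['frame'][270:420,140:340]
cv2.imwrite('pics/w9c.png',np.hstack([cv2.resize(w['frame'][:,:,::-1],(400,300)),cv2.resize(f[:,:,::-1],(400,300),interpolation=cv2.INTER_CUBIC)]))
y=np.radians(-15.7); h=np.array([np.cos(y),np.sin(y),0]); zt=.7071*(h-[0,0,1]); yt=-np.array([-h[1],h[0],0])
R1=axes(yt,zt); G=np.array([.6327,-.3616,.1458]); plan(G+.059*zt,R1,2,1)
```

```text
{'time_s': np.float64(10.375), 'q': array([-0.8578,  0.2823,  1.8868,  0.9861,  0.4924,  0.2008]), 'eef_pos': array([ 0.6579, -0.3654,  0.1195]), 'eef_rot': array([ 0.0483,  0.9169, -0.1237,  0.3764]), 'wrist_force': array([-0.508 ,  0.4954, -0.4976]), 'opening': np.float64(1.004)}
[{"slide": [0.01, 0.03, 0.22], "delta_rot": [-0.001, 0.001, 0.0], "hand": 1}, {"slide": [0.01, 0.04, 0.23], "delta_rot": [-0.002, 0.001, 0.001], "hand": 1}]
end [ 0.6729 -0.3731  0.1042] err [-0.0001  0.0002 -0.0001] 0.0013345040057662824 max 0.002
```

View pics/w9c.png

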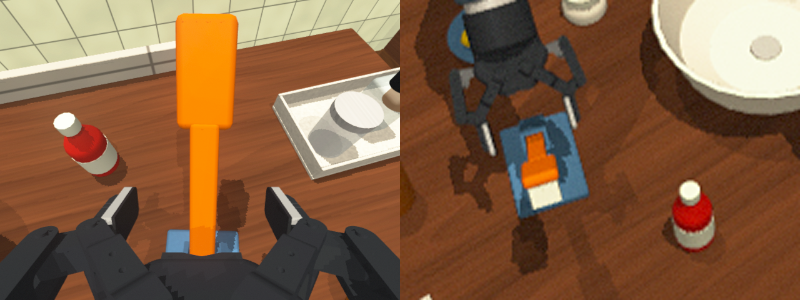

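drive_tool(
  deltas=[
    {"slide": [0.01, 0.03, 0.22], "delta_rot": [0, 0, 0], "hand": 1},
    {"slide": [0.01, 0.02, 0.23], "delta_rot": [0, 0, 0], "hand": 1},
    {"slide": [0, 0, 0], "delta_rot": [0, 0, 0], "hand": 1},
    {"slide": [0, 0, 0], "delta_rot": [0, 0, 0], "hand": 0.5},
    {"slide": [0, 0, 0], "delta_rot": [0, 0, 0], "hand": 0.3},
  ],
)

```text
time_s: 11.0
eef_pos: [0.6724, -0.3744, 0.106]
eef_rot: [0.05, 0.916, -0.125, 0.377]
wrist_force: [0.5, 0.8, -0.3]
opening: 0.602
```

drive_tool(
  deltas=[
    {"slide": [0, 0, 0], "delta_rot": [0, 0, 0], "hand": 0.1},
    {"slide": [0, 0, 0], "delta_rot": [0, 0, 0], "hand": 0},
    {"slide": [0, 0, 0], "delta_rot": [0, 0, 0], "hand": 0},
    {"slide": [0, 0, 0], "delta_rot": [0, 0, 0], "hand": 0},
    {"slide": [0, 0, 0], "delta_rot": [0, 0, 0], "hand": 0},
  ],
)

```text
time_s: 11.62
eef_pos: [0.6726, -0.3737, 0.106]
eef_rot: [0.049, 0.916, -0.125, 0.377]
wrist_force: [-3.0, 4.3, 5.3]
opening: 0.226
```

Run:
```python
from h import *
w=snap('wrist','w10');s=snap('scene','s10');st()
f=s['frame'][270:420,140:340]
cv2.imwrite('pics/w10c.png',np.hstack([cv2.resize(w['frame'][:,:,::-1],(400,300)),cv2.resize(f[:,:,::-1],(400,300),interpolation=cv2.INTER_CUBIC)]))
```

```text
{'time_s': np.float64(11.725), 'q': array([-0.8461,  0.3373,  1.8498,  1.0162,  0.472 ,  0.1778]), 'eef_pos': array([ 0.6726, -0.3737,  0.106 ]), 'eef_rot': array([ 0.049 ,  0.9162, -0.1252,  0.3775]), 'wrist_force': array([-3.4464,  3.3051,  3.9911]), 'opening': np.float64(0.2221)}
```

View pics/w10c.png

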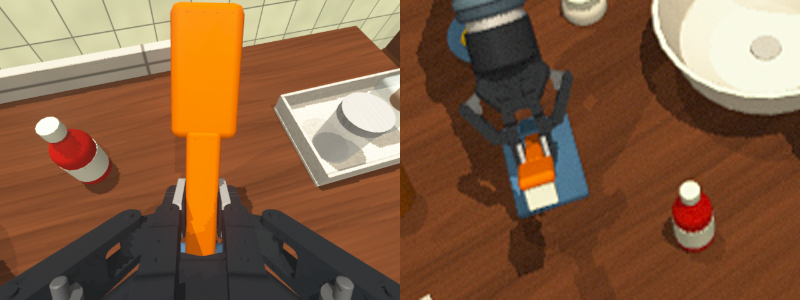

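drive_tool(
  deltas=[
    {"slide": [0.15, 0, 0], "delta_rot": [0, 0, 0], "hand": 0},
    {"slide": [0.2, 0, 0], "delta_rot": [0, 0, 0], "hand": 0},
    {"slide": [0.25, 0, 0], "delta_rot": [0, 0, 0], "hand": 0},
    {"slide": [0.25, 0, 0], "delta_rot": [0, 0, 0], "hand": 0},
    {"slide": [0.25, 0, 0], "delta_rot": [0, 0, 0], "hand": 0},
  ],
)

```text
time_s: 12.35
eef_pos: [0.6965, -0.3752, 0.1225]
eef_rot: [0.041, 0.923, -0.125, 0.362]
wrist_force: [-13.1, 4.5, -10.2]
opening: 0.224
```

drive_tool(
  deltas=[
    {"slide": [0.25, 0, 0], "delta_rot": [0, 0, 0], "hand": 0},
    {"slide": [0.25, 0, 0], "delta_rot": [0, 0, 0], "hand": 0},
    {"slide": [0.3, 0, 0], "delta_rot": [0, 0, 0], "hand": 0},
    {"slide": [0.3, 0, 0], "delta_rot": [0, 0, 0], "hand": 0},
    {"slide": [0.3, 0, 0], "delta_rot": [0, 0, 0], "hand": 0},
  ],
)

```text
time_s: 12.98
eef_pos: [0.7578, -0.3981, 0.1927]
eef_rot: [0.049, 0.917, -0.125, 0.376]
wrist_force: [0.1, -0.3, -1.4]
opening: 0.226
```

Run:
```python
from h import *
w=snap('wrist','w11');s=snap('scene','s11');st()
cv2.imwrite('pics/w11c.png',np.hstack([cv2.resize(w['frame'][:,:,::-1],(400,300)),cv2.resize(s['frame'][:,:,::-1],(400,300))]))
```

```text
{'time_s': np.float64(13.075), 'q': array([-0.7653,  0.3696,  1.5888,  0.6727,  0.5706,  0.615 ]), 'eef_pos': array([ 0.7589, -0.3989,  0.195 ]), 'eef_rot': array([ 0.0504,  0.916 , -0.1245,  0.378 ]), 'wrist_force': array([ 0.3562, -0.1119, -2.4954]), 'opening': np.float64(0.2235)}
```

View pics/w11c.png

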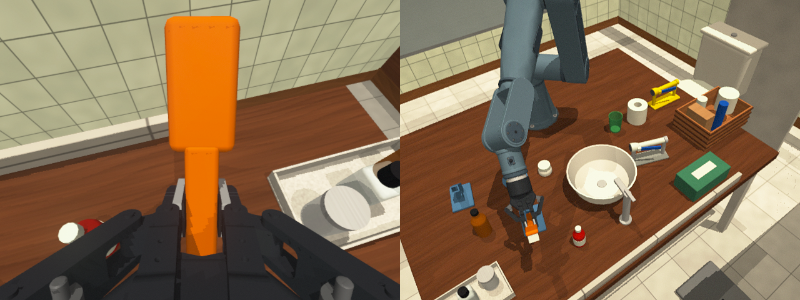

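Run:
```python
from h import *
p,R=pose(); p1,R_=plan(p+[-.03,.0,.11],R,5,0)
y=np.radians(-15.5); h=np.array([np.cos(y),np.sin(y),0])
plan(np.array([.52,.015,.21]),axes([h[1],-h[0],0],[0,0,-1]),15,0,p1,R_)
```

```text
[{"slide": [0.23, 0.03, -0.39], "delta_rot": [0.0, 0.0, 0.0], "hand": 0}, {"slide": [0.23, 0.03, -0.39], "delta_rot": [0.0, 0.0, 0.0], "hand": 0}, {"slide": [0.23, 0.03, -0.4], "delta_rot": [0.0, 0.0, 0.0], "hand": 0}, {"slide": [0.23, 0.03, -0.39], "delta_rot": [0.0, 0.0, 0.0], "hand": 0}, {"slide": [0.22, 0.04, -0.4], "delta_rot": [0.0, 0.0, 0.0], "hand": 0}]
end [ 0.7288 -0.3991  0.305 ] err [ 0.0002  0.0002 -0.    ] 0.0 max 0.0
[{"slide": [-0.38, -0.46, -0.2], "delta_rot": [0.0, -0.017, 0.0], "hand": 0}, {"slide": [-0.4, -0.46, -0.18], "delta_rot": [0.0, -0.017, 0.0], "hand": 0}, {"slide": [-0.4, -0.46, -0.16], "delta_rot": [0.0, -0.017, 0.0], "hand": 0}, {"slide": [-0.41, -0.46, -0.14], "delta_rot": [0.0, -0.017, 0.0], "hand": 0}, {"slide": [-0.42, -0.46, -0.12], "delta_rot": [0.0, -0.016, 0.0], "hand": 0}]
[{"slide": [-0.42, -0.46, -0.09], "delta_rot": [0.0, -0.017, 0.0], "hand": 0}, {"slide": [-0.43, -0.46, -0.07], "delta_rot": [0.0, -0.016, 0.0], "hand": 0}, {"slide": [-0.43, -0.46, -0.05], "delta_rot": [0.0, -0.017, 0.0], "hand": 0}, {"slide": [-0.43, -0.46, -0.03], "delta_rot": [0.0, -0.016, 0.0], "hand": 0}, {"slide": [-0.44, -0.45, -0.01], "delta_rot": [0.0, -0.017, 0.0], "hand": 0}]
[{"slide": [-0.44, -0.46, 0.02], "delta_rot": [0.0, -0.016, 0.0], "hand": 0}, {"slide": [-0.43, -0.45, 0.04], "delta_rot": [0.0, -0.017, 0.0], "hand": 0}, {"slide": [-0.43, -0.46, 0.06], "delta_rot": [0.0, -0.016, 0.0], "hand": 0}, {"slide": [-0.43, -0.45, 0.08], "delta_rot": [0.0, -0.017, 0.0], "hand": 0}, {"slide": [-0.42, -0.46, 0.11], "delta_rot": [-0.001, -0.016, 0.0], "hand": 0}]
end [0.52   0.0151 0.2101] err [-0.     -0.0001 -0.0001] 0.0015965421579786658 max 0.017
```

drive_tool(
  deltas=[
    {"slide": [0.23, 0.03, -0.39], "delta_rot": [0, 0, 0], "hand": 0},
    {"slide": [0.23, 0.03, -0.39], "delta_rot": [0, 0, 0], "hand": 0},
    {"slide": [0.23, 0.03, -0.4], "delta_rot": [0, 0, 0], "hand": 0},
    {"slide": [0.23, 0.03, -0.39], "delta_rot": [0, 0, 0], "hand": 0},
    {"slide": [0.22, 0.04, -0.4], "delta_rot": [0, 0, 0], "hand": 0},
  ],
)

```text
time_s: 13.7
eef_pos: [0.7275, -0.3987, 0.3061]
eef_rot: [0.05, 0.916, -0.125, 0.378]
wrist_force: [-0.4, -0.7, -2.2]
opening: 0.222
```

drive_tool(
  deltas=[
    {"slide": [-0.38, -0.46, -0.2], "delta_rot": [0, -0.017, 0], "hand": 0},
    {"slide": [-0.4, -0.46, -0.18], "delta_rot": [0, -0.017, 0], "hand": 0},
    {"slide": [-0.4, -0.46, -0.16], "delta_rot": [0, -0.017, 0], "hand": 0},
    {"slide": [-0.41, -0.46, -0.14], "delta_rot": [0, -0.017, 0], "hand": 0},
    {"slide": [-0.42, -0.46, -0.12], "delta_rot": [0, -0.016, 0], "hand": 0},
  ],
)

```text
time_s: 14.32
eef_pos: [0.6579, -0.2595, 0.2741]
eef_rot: [0.033, 0.958, -0.131, 0.253]
wrist_force: [0.4, 0.4, -0.8]
opening: 0.22
```

drive_tool(
  deltas=[
    {"slide": [-0.42, -0.46, -0.09], "delta_rot": [0, -0.017, 0], "hand": 0},
    {"slide": [-0.43, -0.46, -0.07], "delta_rot": [0, -0.016, 0], "hand": 0},
    {"slide": [-0.43, -0.46, -0.05], "delta_rot": [0, -0.017, 0], "hand": 0},
    {"slide": [-0.43, -0.46, -0.03], "delta_rot": [0, -0.016, 0], "hand": 0},
    {"slide": [-0.44, -0.45, -0.01], "delta_rot": [0, -0.017, 0], "hand": 0},
  ],
)

```text
time_s: 14.95
eef_pos: [0.5887, -0.1214, 0.2428]
eef_rot: [0.016, 0.983, -0.134, 0.127]
wrist_force: [-0.3, -0.1, -1.5]
opening: 0.221
```

drive_tool(
  deltas=[
    {"slide": [-0.44, -0.46, 0.02], "delta_rot": [0, -0.016, 0], "hand": 0},
    {"slide": [-0.43, -0.45, 0.04], "delta_rot": [0, -0.017, 0], "hand": 0},
    {"slide": [-0.43, -0.46, 0.06], "delta_rot": [0, -0.016, 0], "hand": 0},
    {"slide": [-0.43, -0.45, 0.08], "delta_rot": [0, -0.017, 0], "hand": 0},
    {"slide": [-0.42, -0.46, 0.11], "delta_rot": [0, -0.016, 0], "hand": 0},
  ],
)

```text
time_s: 15.58
eef_pos: [0.5192, 0.0162, 0.2114]
eef_rot: [-0.002, 0.991, -0.135, -0.0]
wrist_force: [0.3, 0.5, -2.4]
opening: 0.222
```

Run:
```python
from h import *
w=snap('wrist','w12');s=snap('scene','s12');t=snap('top','t12');st()
cv2.imwrite('pics/w12c.png',np.vstack([np.hstack([cv2.resize(w['frame'][:,:,::-1],(400,300)),cv2.resize(s['frame'][:,:,::-1],(400,300))]),np.hstack([cv2.resize(s['frame'][200:350,230:430,::-1],(400,300)),cv2.resize(t['frame'][150:300,240:440,::-1],(400,300))])]))
```

```text
{'time_s': np.float64(15.725), 'q': array([-0.1996,  0.0399,  1.7252,  0.0032,  1.3764,  1.6392]), 'eef_pos': array([0.5194, 0.0163, 0.2108]), 'eef_rot': array([-1.500e-03,  9.910e-01, -1.339e-01,  2.000e-04]), 'wrist_force': array([ 0.4155,  0.0556, -2.0457]), 'opening': np.float64(0.2193)}
```

View pics/w12c.png

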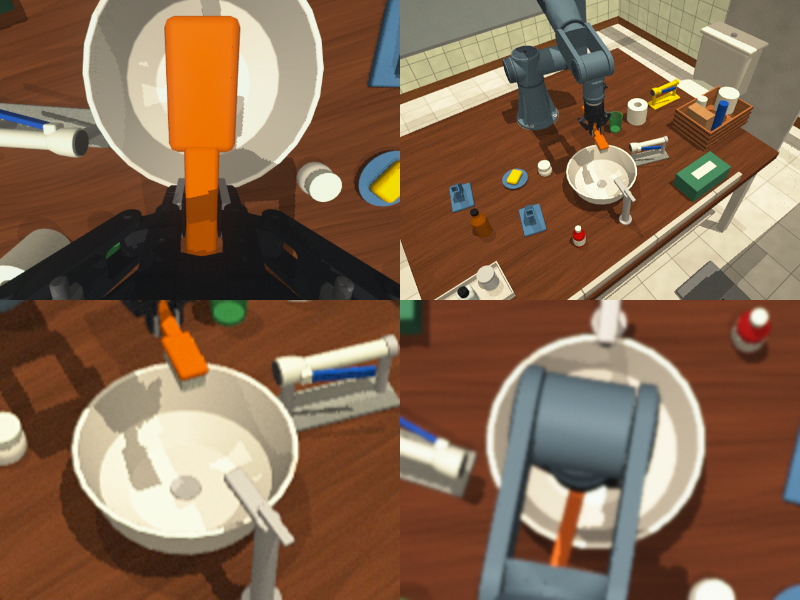

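Run:
```python
from h import *
w=load('w12');s=load('s12');p,R=pose()
hsv=cv2.cvtColor(w['frame'],cv2.COLOR_RGB2HSV); M=cv2.inRange(hsv,(3,170,100),(18,255,255))
for y in [40,80,120,200,280,320,350]:
    r=np.nonzero(M[y,250:540])[0]+250; print(y,r.min(),r.max())
for z in (.26,.27,.277,.285):
    a=ray(w,405,32,z);b=ray(w,402,298,z); l=ray(w,331,160,z);r_=ray(w,476,160,z); print(z,a.round(4),b.round(4),np.linalg.norm(a-b),np.linalg.norm(l-r_))
# scene: head end bottom corners
cv2.imwrite('pics/s12c.png',cv2.resize(s['frame'][205:265,295:375,::-1],(800,600),interpolation=cv2.INTER_CUBIC))
```

```text
40 264 539
80 265 539
120 266 539
200 270 539
280 296 348
320 298 539
350 298 539
0.26 [ 0.6136 -0.0403  0.26  ] [ 0.5176 -0.0192  0.26  ] 0.09832453333351965 0.05373415070249656
0.27 [ 0.6117 -0.0375  0.27  ] [ 0.523  -0.0181  0.27  ] 0.09083640627863321 0.04964190501360152
0.277 [ 0.6104 -0.0356  0.277 ] [ 0.5268 -0.0173  0.277 ] 0.08559471734021269 0.046777333031375025
0.285 [ 0.6089 -0.0335  0.285 ] [ 0.5311 -0.0164  0.285 ] 0.0796042156963035 0.043503536480259
```

View pics/s12c.png

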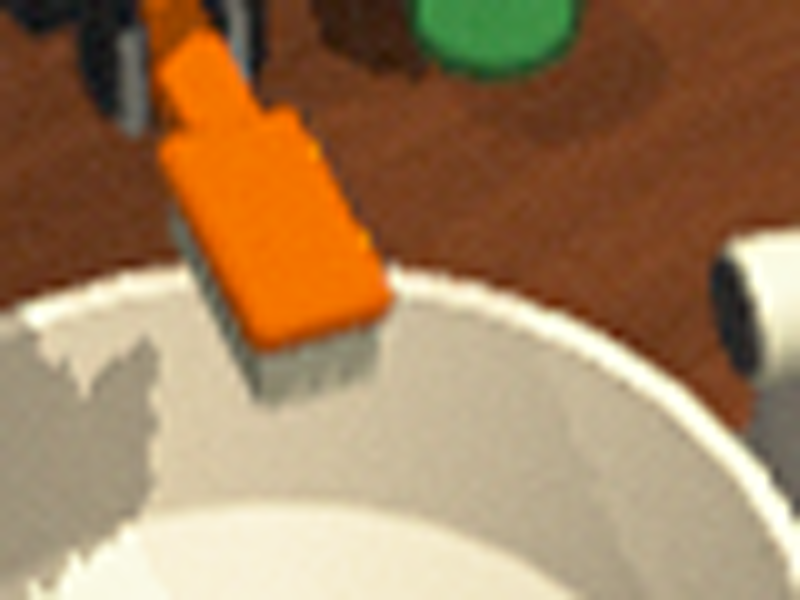

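Run:
```python
from h import *
w=load('w12');s=load('s12');p,R=pose()
hsv=cv2.cvtColor(w['frame'],cv2.COLOR_RGB2HSV); M=cv2.inRange(hsv,(5,215,120),(16,255,255))
n,l,stt,_=cv2.connectedComponentsWithStats(M); print(stt[np.argsort(-stt[:,4])[:3]])
for z in (.24,.25,.26,.27,.277):
    a=ray(w,324,26,z);b=ray(w,323,240,z); l=ray(w,266,120,z);r_=ray(w,383,120,z); print(z,a.round(4),b.round(4),np.linalg.norm(a-b),np.linalg.norm(l-r_))
print(tri([(w,(324,28)),(s,(327.2,236.8))]))
```

```text
[[     0      0    640    480 274967]
 [   264     26    120    384  32233]]
0.24 [ 0.6279 -0.016   0.24  ] [0.545  0.0074 0.24  ] 0.0861035539191926 0.048436199289163415
0.25 [ 0.6253 -0.0153  0.25  ] [0.5479 0.0066 0.25  ] 0.08041291075444958 0.045235017527610465
0.26 [ 0.6227 -0.0145  0.26  ] [0.5508 0.0058 0.26  ] 0.07472226758970645 0.042033835766057494
0.27 [ 0.6201 -0.0138  0.27  ] [0.5536 0.005  0.27  ] 0.06903162442496343 0.03883265400450454
0.277 [ 0.6182 -0.0132  0.277 ] [0.5556 0.0044 0.277 ] 0.06504817420964325 0.036591826771417466
(array([ 0.6194, -0.0123,  0.2735]), [[-4.0, -1.5], [-0.5, 0.1]])
```

drive_tool(
  deltas=[
    {"slide": [0, 0, 0.2], "delta_rot": [0, 0, 0], "hand": 0},
    {"slide": [0, 0, 0.2], "delta_rot": [0, 0, 0], "hand": 0},
    {"slide": [0, 0, 0], "delta_rot": [0, 0, 0], "hand": 0},
    {"slide": [0, 0, 0], "delta_rot": [0, 0, 0], "hand": 0},
    {"slide": [0, 0, 0], "delta_rot": [0, 0, 0], "hand": 0},
  ],
)

```text
time_s: 16.35
eef_pos: [0.5195, 0.0157, 0.1902]
eef_rot: [-0.002, 0.991, -0.135, -0.0]
wrist_force: [-0.0, -0.2, -1.3]
opening: 0.222
```

Run:
```python
from h import *
s=snap('scene','s13');w=snap('wrist','w13');o=st();print(np.abs(o['dq']).max())
hsv=cv2.cvtColor(w['frame'],cv2.COLOR_RGB2HSV); M=cv2.inRange(hsv,(5,215,120),(16,255,255))
n,l,stt,_=cv2.connectedComponentsWithStats(M); print(stt[np.argsort(-stt[:,4])[:2]])
```

```text
{'time_s': np.float64(16.45), 'q': array([-0.2007,  0.0591,  1.7475,  0.0035,  1.3358,  1.639 ]), 'eef_pos': array([0.5194, 0.0158, 0.1902]), 'eef_rot': array([-1.700e-03,  9.909e-01, -1.345e-01, -3.000e-04]), 'wrist_force': array([ 0.1772,  0.0708, -1.3432]), 'opening': np.float64(0.2274)}
0.001920461617455707
[[     0      0    640    480 275065]
 [   264     26    120    384  32135]]
```

View pics/s13.png

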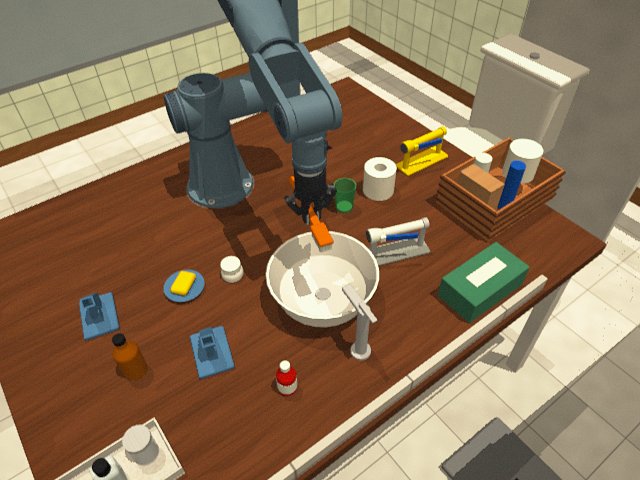

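```bash
python3 -c "
from bench import ctrl
print(ctrl.hand_in())"
```

```text
the job is handed in; nothing more can be done
None
```

I squeezed the sprayer's trigger and let it spring back, drew the brush out of the leftmost blue holder and levelled it. I handed the job in at about 16.5 s with the brush still gripped over the middle of the basin; no verdict was reported.

- **Trigger:** the picture at the squeeze showed it parallel to the grip (opening about 0.39). The picture after release showed it flared open again.
- **Brush:** it is level with bristles down. The tips are at about (0.587, -0.005), within about 3 mm of my estimate of the basin's centre, and about 0.215 m high.
- **Hold:** the grip held at an opening of about 0.22, the joints were practically still, and nothing was touching the basin or tap. All bystanders looked unmoved in the last scene picture.

**Checks that disagreed:**
- **Fingertip position:** the pictures placed the fingertips about 40 mm behind the reported TCP. My first squeeze therefore closed in the air above the grip, without contact. I corrected for this by 40 mm on both the second squeeze and the brush grasp.
- **Brush slip:** the brush slid roughly 10 mm in the fingers as it came out of the holder. I placed it using the head position measured afterwards.

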